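# Make up the two desk kits from the stock

## Task

Make up two desk kits from the stock on the right of the desk: the letter kit in the white tray is the black binder clip and the brass seal stamp, the study kit in the blue tray is the memory stick and the eraser. Give each thing a compartment of its own, lying flat on the compartment's floor, with the stamp standing upright. The key and the ink bottle belong to neither kit: leave them where they are.

Things in the scene. Friction and masses are not known exactly. Their poses are not given: they have to be found in the camera images.
- white_tray: White plastic kit tray fixed to the desk, empty: 84 mm along its x, 144 mm along its y, 13 mm high. Origin: centre of its underside; z up. Floor 7 mm thick, walls 4 mm thick, 6 mm high above the floor. Two compartments with grey felt floors, each 76 mm (x) by 66 mm (y), centred at y = +35 and -35 mm, a wall between them at y = 0. Its y lies within 0.15 rad of world y. The two trays may change places.
- blue_tray: Blue plastic kit tray fixed to the desk, empty: 84 mm along its x, 144 mm along its y, 13 mm high. Origin: centre of its underside; z up. Floor 7 mm thick, walls 4 mm thick, 6 mm high above the floor. Two compartments with grey felt floors, each 76 mm (x) by 66 mm (y), centred at y = +35 and -35 mm, a wall between them at y = 0. Its y lies within 0.15 rad of world y. The two trays may change places.
- clip_centre (a point): Black binder clip lying flat on the desk, with bright wire handles. Point: centre of its solid black body (32 mm along its own x, 19 mm along y, 14 mm high), 7 mm above its underside; z up. The wire handles reach from the body towards -y, to 25 mm from this point, and give way. Best taken across x. About 25 g.
- stamp_centre (a point): Brass seal stamp standing upright, 70 mm high: round foot 24 mm across and 18 mm high, above it a handle up to 28 mm across. Point: on its axis, 35 mm above its underside; z is its axis, up. About 0.11 kg.
- usb_centre (a point): Black memory stick with a short silver plug, lying flat: 18 mm along its own x, 50 mm along y, 8 mm high (the plug, the last 12 mm towards -y, is 12 mm wide). Point: its centre, 4 mm above its underside; z up. Best taken across x. About 25 g.
- rubber_centre (a point): Eraser, white with a blue paper sleeve, lying flat: 21 mm along its own x, 45 mm along y, 12 mm high. Point: its centre, 6 mm above its underside; z up. Best taken across x. About 20 g.
- key_centre (a point): Brass key, 27 x 70 mm, up to 8 mm high, lying flat among the stock; it belongs to neither kit and stays where it lies. Point: its middle, 3 mm above the desk; y runs along it.
- ink_centre (a point): Dark blue square ink bottle with a black cap, 55 x 55 x 68 mm, standing near the screen beyond the trays; it stays where it stands. Point: its centre, 34 mm above the desk; z up.

How it is judged:
By the outcome, as a careful person would: the job done as asked, in the order asked, and still so for the second after the job is handed in, with the robot touching nothing.
It also fails if it takes over 88 s, if anything falls off the work surface, if the arm or the gripper's body presses on something with over 40 N, if the wrist force passes 120 N, or if a joint passes its speed limit or range.

## Robot

A 6-joint arm with a two-finger parallel gripper is mounted at the origin on the work surface; the furniture and walls round the work are solid. World frame = base frame: x ahead of the robot, y to its left, z up, the work surface at z = 0. Lengths are in mm, angles in rad, forces in N, time in s.
With the tool pointing down it reaches from about 250 to 800 mm from the base axis. Payload 8.5 kg.
Tool frame: the origin (TCP) lies at the very end of the fingers, on their centre line; the grasp point (between the pads) lies 19 mm behind it; z points along the fingers, y is the line along which they close (so a half turn about z gives the same grasp; the last joint's range is limited). The gripper opens to 85 mm and grips with 20 to 120 N. Pads are 22 mm wide; open, the fingers measure 114 mm over their backs; the gripper's body (76 mm by 85 mm) begins 54 mm behind the grasp point. The pads swing forward as they close: fully open they stand 13 mm farther back than shut.
Start: joints at [-1.247, 0.238, -0.013, 1.319, 0, 1.571], TCP at [167.024, -497.676, 231.276] pointing down, gripper open.
Joint ranges: [-2.66, 2.66], [-1.03, 1.9], [-1.14, 1.46], [-1.82, 2.27], [-1.45, 1.34], [-3.14, 3.14]. Speed limits (rad/s): [2.22, 2.22, 2.79, 3.14, 3.14, 3.14].

## Interface

Orientations are given as [roll, pitch, yaw] about the fixed x, y, z axes, in that order (R = Rz(yaw) Ry(pitch) Rx(roll)).
In Python, from cell import arm gives the robot as it stands.
- The arm moves only by the tool step_arm, never from a script. Its argument "steps" is a list that holds one entry, the list of rows, each a list of 7 numbers: the shift along the tool's x, y, z in mm, then the turn, a rotation vector about the tool's x, y, z in degrees, then the opening, from 0 (shut) to 1 (fully open). In form: [[[x, y, z, wx, wy, wz, gripper], ...]]. A call has 1 to 12 rows; each row is the pose to reach, as a shift and turn from the pose commanded when the call began, along the tool's axes at that moment; what a row does not reach only later rows make up. A row lasts 1/12 s, in which the tool goes at most 41.7 mm and 7.16 degrees, less where a joint would pass 70% of its speed; a pose out of reach is approached as far as the arm can. A call with a gripper value outside its range is refused whole. The fingers move at their own pace and stop on an object; the grip force is fixed at half the most. Time passes only in rows, so rows that repeat a pose let the fingers close. It gives the time, the measured TCP pose, the force, the opening and the grip force at its end, in the units of the state.
- arm.state(): the state, without advancing time (a new reading comes with each control period).
- arm.get_image(name): name is "scene" or "top" or "wrist"; returns a dict with "img" (480x640x3 uint8, red, green, blue), "fx", "fy", "cx", "cy" (pixels), "world_from_camera" (4x4, takes a point from camera to world coordinates); the wrist camera has in their place "T_tool_cam" (4x4, takes a point from camera to tool coordinates, whose origin is the TCP and whose axes are the flange's). Camera axes: x right, y up, looking along -z (the intrinsics and any distortion apply to the point x, -y, -z); pixel columns grow to the right and rows downward; lengths in mm; the calibration is good to about 2 mm. A picture is of the moment at which its call begins: read the wrist's pose just before it. There is no depth.
- arm.hand_in(): hands the job in; it is judged then, once.
The state is a dict: "time": time; "q": joint angles; "joint_vel": joint speeds; "effort": joint torques, N m; "position": TCP position; "orientation": TCP orientation; "force": force on the tool from outside, world axes, zero at the start; "ft_torque": the same for the moment, N m; "opening": opening from 0.0 (shut) to 1.0 (fully open); "finger_force": force on a finger pad.
Only numpy, scipy, OpenCV 4.12 (cv2) and the standard library are available. Lean on these libraries where they do the work, as an engineer would, in place of code of your own. Each camera call takes 0.05 s, during which the arm holds its last target. There are 200 camera calls.

## Working session

There is one attempt and no reset: what is moved stays moved. The work goes in short steps, Python scripts to look and compute and a tool call to move; the robot and the scene stay as the last step left them, time stands still between calls to the robot, and variables do not carry over. Pictures are saved under pics/ and viewed, at most 14 in all, crops included, and the job is handed in when it is done.

Besides the shell and the picture viewer there is one more tool, called as name(argument=value, ...) on one line, values as JSON. step_arm: Moves the arm, as the interface text tells. Its arguments: {"type":"object","properties":{"steps":{"type":"array","items":{"type":"array","items":{"type":"array","items":{"type":"number"}}}}},"required":["steps"]}

```bash
mkdir -p pics && cat > h.py <<'E'
import numpy as np,cv2
from cell import arm
def snap(name,fn):
    s=arm.state(); d=arm.get_image(name); cv2.imwrite('pics/'+fn,d['img'][:,:,::-1])
    np.save('pics/'+fn[:-4]+'.npy',{'d':d,'s':s},allow_pickle=True); return d,s
E
python3 - <<'E'
from h import *
d,s=snap('top','top.png'); print({k:v for k,v in d.items() if k!='img'}); print(s)
snap('scene','scene.png')
E
```

```text
{'fx': 618.7238977381826, 'fy': 618.7238977381826, 'cx': 319.161284159558, 'cy': 235.02219035204905, 'world_from_camera': array([[ 7.39988669e-03,  9.80622351e-01, -1.95767837e-01,
         2.99963392e+02],
       [-9.99970927e-01,  6.89642701e-03, -3.25324681e-03,
        -1.71754694e+02],
       [-1.84010793e-03,  1.95786219e-01,  9.80644875e-01,
         9.20714749e+02],
       [ 0.00000000e+00,  0.00000000e+00,  0.00000000e+00,
         1.00000000e+00]])}
{'time': 0.0, 'q': array([-1.24699981e+00,  2.38756496e-01, -1.42583064e-02,  1.31920744e+00,
       -1.80828049e-05,  1.57081174e+00]), 'joint_vel': array([ 0.00082385,  0.00183158, -0.00117489, -0.00152617,  0.00145813,
       -0.00037882]), 'effort': array([ 3.91503465e-05, -5.38775504e+01,  3.46440411e+01,  1.83810614e-02,
       -8.29515375e-05,  2.03253035e-05]), 'position': array([ 166.89863549, -497.31949251,  230.68879282]), 'orientation': array([-3.14016674e+00,  1.81047644e-05,  3.23781126e-01]), 'force': array([ 0.21779622,  0.59914993, -0.07408383]), 'ft_torque': array([ 0.01081021,  0.02965678, -0.02300072]), 'finger_force': 0.0, 'opening': 1.0038738915041079}
```

View pics/top.png

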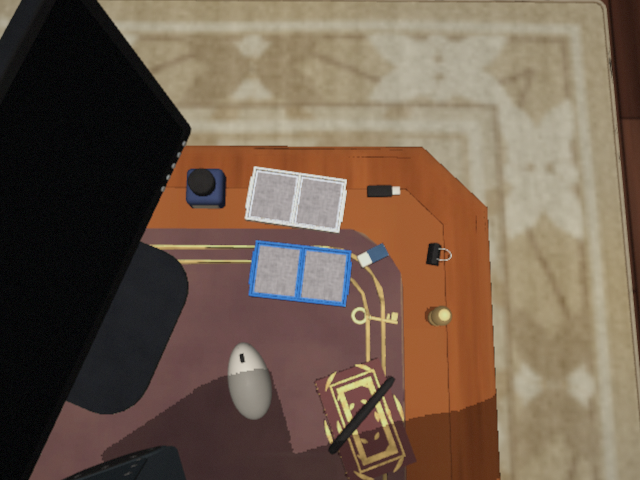

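View pics/scene.png

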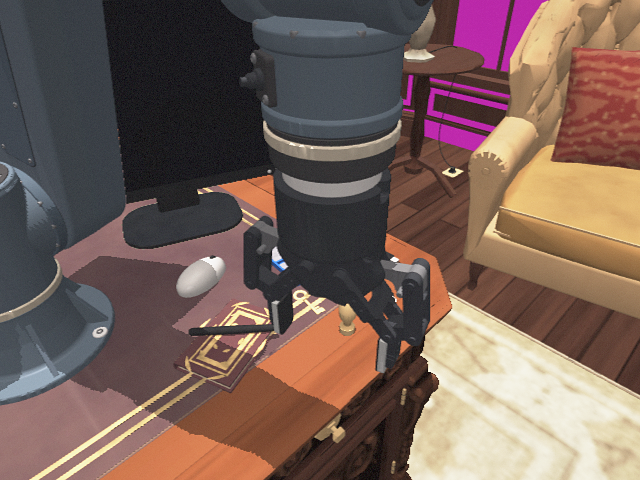

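The top view shows the white tray around (296,199), the blue tray around (300,273), USB (383,191), eraser (373,255), clip (433,254), stamp (439,316) and key (375,317). I'll enlarge that region.

```bash
python3 - <<'E'
import cv2
im=cv2.imread('pics/top.png')[155:335,235:465]
cv2.imwrite('pics/crop.png',cv2.resize(im,None,fx=3.3,fy=3.3,interpolation=cv2.INTER_CUBIC))
E
```

```text
(no output)
```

View pics/crop.png

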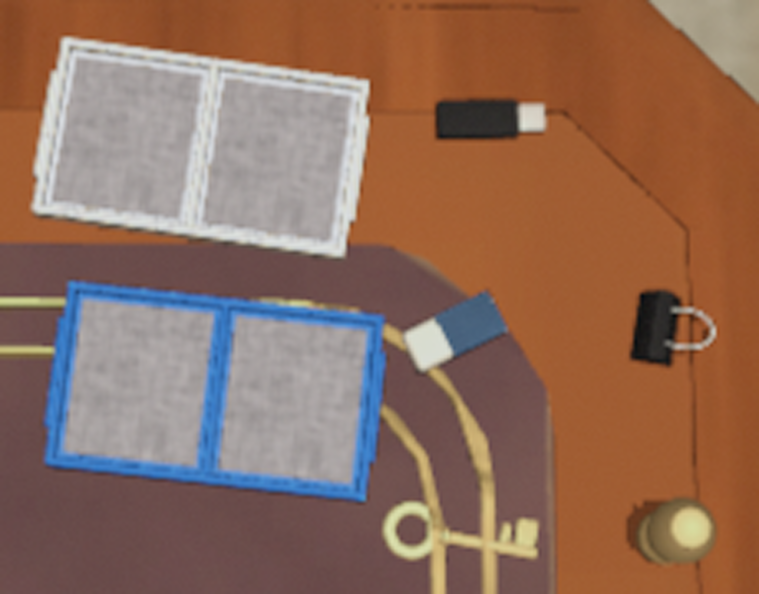

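```bash
cat >> h.py <<'E'
def ray(d,T,u,v,z):
    c=T@np.array([0,0,0,1.]); r=T[:3,:3]@np.array([(u-d['cx'])/d['fx'],-(v-d['cy'])/d['fy'],-1])
    return c[:3]+r*(z-c[2])/r[2]
E
python3 - <<'E'
from h import *
d=np.load('pics/top.npy',allow_pickle=True).item()['d'];T=d['world_from_camera']
P=lambda u,v,z:ray(d,T,235+u/3.3-.35,155+v/3.3-.35,z)
def box(n,c,z):
    p=np.array([P(u,v,z) for u,v in c]);m=p.mean(0);e=p[0]-p[1]+p[3]-p[2]
    print(n,m.round(1),'yaw of y axis from +y (deg)',np.degrees(np.arctan2(-e[0],e[1])).round(1),np.linalg.norm(p[0]-p[1]).round(1),np.linalg.norm(p[0]-p[3]).round(1))
box('white',[(65,38),(369,82),(345,256),(33,213)],13)
box('blue',[(68,282),(383,316),(365,499),(46,465)],13)
box('usb',[(437,101),(545,101),(545,134),(437,137)],8)
box('rub',[(405,341),(489,291),(508,328),(425,371)],12)
box('clip',[(641,291),(680,292),(671,363),(632,360)],14)
print('stamp',P(690,527,70),P(662,532,9)); print('key',P(385,528,4),P(538,545,4))
E
```

```text
white [ 536.5 -133.4   13. ] yaw of y axis from +y (deg) -7.9 142.4 84.2
blue [ 424.1 -140.7   13. ] yaw of y axis from +y (deg) -5.8 143.3 83.3
usb [ 552.2 -266.3    8. ] yaw of y axis from +y (deg) 1.2 50.0 17.2
rub [ 450.9 -249.2   12. ] yaw of y axis from +y (deg) 29.6 44.6 16.2
clip [ 454.1 -338.7   14. ] yaw of y axis from +y (deg) -2.6 17.6 31.9
stamp [ 360.44937195 -339.99606891   70.        ] [ 362.49023515 -339.57286136    9.        ]
key [ 363.70856136 -216.95835036    4.        ] [ 356.67369536 -285.09738879    4.        ]
```

step_arm(steps=[[[160,-30,15,0,0,-32,1],[323,-60,30,0,0,-64.5,0.6],[323,-60,30,0,0,-64.5,0.6],[323,-60,30,0,0,-64.5,0.6],[323,-60,30,0,0,-64.5,0.6],[323,-60,30,0,0,-64.5,0.6],[323,-60,30,0,0,-64.5,0.6],[323,-60,30,0,0,-64.5,0.6],[323,-60,30,0,0,-64.5,0.6],[323,-60,30,0,0,-64.5,0.6],[323,-60,30,0,0,-64.5,0.6],[323,-60,30,0,0,-64.5,0.6]]])

```text
time: 1.1
position: [453.4, -338.4, 201.2]
orientation: [-3.141, -0.0, 1.445]
force: [0.0, -0.1, 0.3]
opening: 0.6
finger_force: 0.0
```

```bash
python3 - <<'E'
from h import *
d,s=snap('wrist','w1.png'); print(d['T_tool_cam'],d['fx'],d['cx'],[k for k in d]);print(s['q'],s['position'],s['orientation'],s['time'])
E
```

```text
[[ 1.39099171e-03  9.65758172e-01  2.59440201e-01  6.50409134e+01]
 [ 9.99998877e-01 -1.19848475e-03 -9.00183178e-04 -2.96234933e-01]
 [-5.58424137e-04  2.59441162e-01 -9.65758754e-01 -1.41688015e+02]
 [ 0.00000000e+00  0.00000000e+00  0.00000000e+00  1.00000000e+00]] 374.6033771622485 317.2571672040206 ['img', 'fx', 'fy', 'cx', 'cy', 'T_tool_cam']
[-6.41115436e-01  3.19387679e-01  2.32066247e-02  1.27516911e+00
 -1.34769393e-04  1.05597553e+00] [ 453.36272543 -338.38669013  201.22525995] [-3.14104425e+00 -1.55395856e-04  1.44450168e+00] 1.1
```

View pics/w1.png

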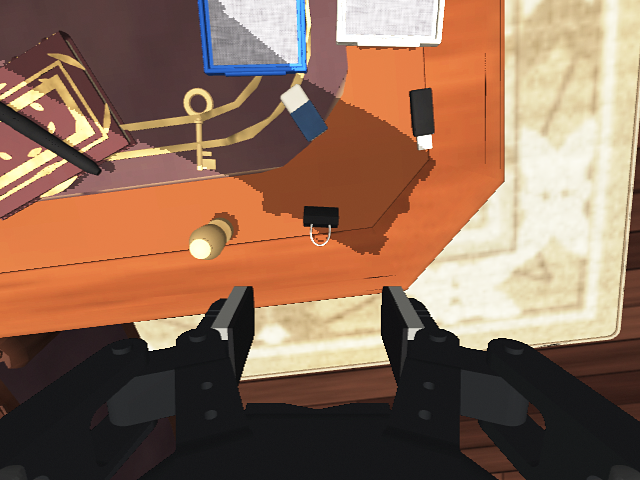

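The wrist view shows the clip at (321,217), with its handles towards (320,243). The stamp top is at (202,247), the eraser at (304,112) and the USB at (423,118). I'll enlarge it.

```bash
python3 - <<'E'
import cv2
im=cv2.imread('pics/w1.png')[75:270,180:445]
cv2.imwrite('pics/w1c.png',cv2.resize(im,None,fx=3,fy=3,interpolation=cv2.INTER_CUBIC))
E
```

```text
(no output)
```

View pics/w1c.png

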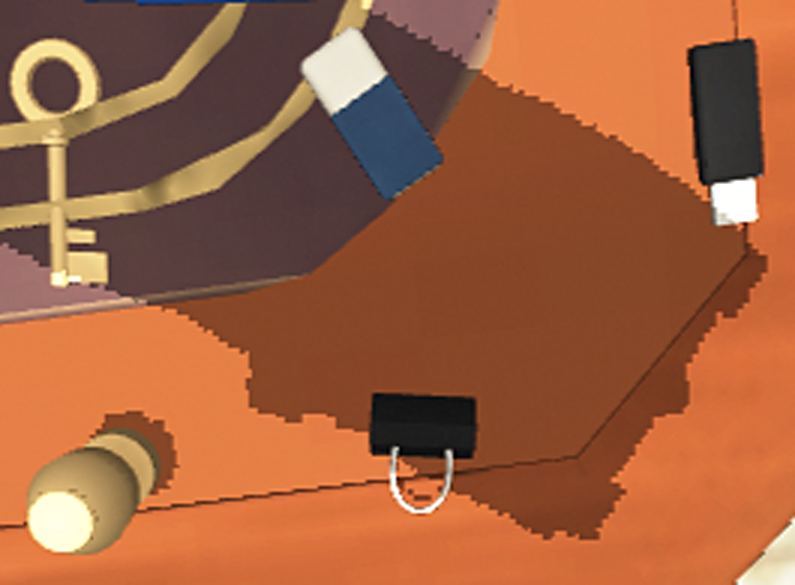

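```bash
cat >> h.py <<'E'
from scipy.spatial.transform import Rotation as Ro
def camT(o):
    M=np.eye(4);M[:3,:3]=Ro.from_euler('xyz',o['s']['orientation']).as_matrix();M[:3,3]=o['s']['position'];return M@o['d']['T_tool_cam']
def go(x,y,z,yaw,s=None):  # tool-frame shift
    s=s or arm.state();R=Ro.from_euler('xyz',s['orientation'])
    dy=np.degrees(s['orientation'][2])
    print('shift',R.inv().apply(np.array([x,y,z])-s['position']).round(1),'wz',round(-((yaw-dy+180)%360-180),1))
E
python3 - <<'E'
from h import *
o=np.load('pics/w1.npy',allow_pickle=True).item();d=o['d'];T=camT(o)
P=lambda u,v,z:ray(d,T,180+u/3-.33,75+v/3-.33,z)
def box(n,c,z):
    p=np.array([P(u,v,z) for u,v in c]);m=p.mean(0);a=p[0]-p[1]+p[3]-p[2];b=p[0]-p[3]+p[1]-p[2]
    f=lambda e:(np.degrees(np.arctan2(e[1],e[0]))%180).round(1)
    print(n,m.round(1),f(a),f(b),np.linalg.norm(a).round(1)/2,np.linalg.norm(b).round(1)/2)
box('clip',[(373,394),(476,397),(473,459),(371,455)],13)
box('rub',[(301,67),(350,27),(443,157),(390,199)],12)
box('usbbody',[(697,45),(754,40),(762,178),(705,184)],8)
print('usb plug end',P(738,224,4),'stamp',P(62,521,70),P(130,460,18))
E
```

```text
clip [ 456.2 -340.3   13. ] 170.8 80.7 30.65 18.75
rub [ 452.7 -250.4   12. ] 30.0 118.7 18.0 42.8
usbbody [ 553.  -262.6    8. ] 178.1 90.5 16.05 37.45
usb plug end [ 554.93214204 -293.68179821    4.        ] stamp [ 363.43186399 -341.63539236   70.        ] [ 368.65868018 -338.55289574   18.        ]
```

step_arm(steps=[[[-0.8,2.2,40,0,0,2,0.6],[-0.8,2.2,80,0,0,2,0.6],[-0.8,2.2,120,0,0,2,0.6],[-0.8,2.2,155,0,0,2,0.6],[-0.8,2.2,180,0,0,2,0.6],[-0.8,2.2,192,0,0,2,0.6],[-0.8,2.2,197,0,0,2,0.6],[-0.8,2.2,197,0,0,2,0.3],[-0.8,2.2,197,0,0,2,0.2],[-0.8,2.2,197,0,0,2,0.2],[-0.8,2.2,197,0,0,2,0.2],[-0.8,2.2,197,0,0,2,0.2]]])

```text
time: 2.15
position: [456.8, -339.5, 5.3]
orientation: [3.14, 0.001, 1.414]
force: [-0.2, 0.4, -0.2]
opening: 0.347
finger_force: 59.2
```

step_arm(steps=[[[0,0,-20,0,0,0,0.2],[0,0,-60,0,0,0,0.2],[20,5,-80,0,0,0,0.2],[60,15,-80,0,0,0,0.2],[100,26,-80,0,0,0,0.2],[140,36,-80,0,0,0,0.2],[170,44,-80,0,0,0,0.2],[187,48,-80,0,0,0,0.2],[187,48,-80,0,0,0,0.2],[187,48,-80,0,0,0,0.2]]])

```text
time: 2.98
position: [533.2, -160.9, 84.7]
orientation: [3.141, 0.0, 1.417]
force: [0.3, 0.0, 0.7]
opening: 0.345
finger_force: 59.4
```

```bash
python3 - <<'E'
from h import *
snap('wrist','w2.png')
E
```

```text
(no output)
```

View pics/w2.png

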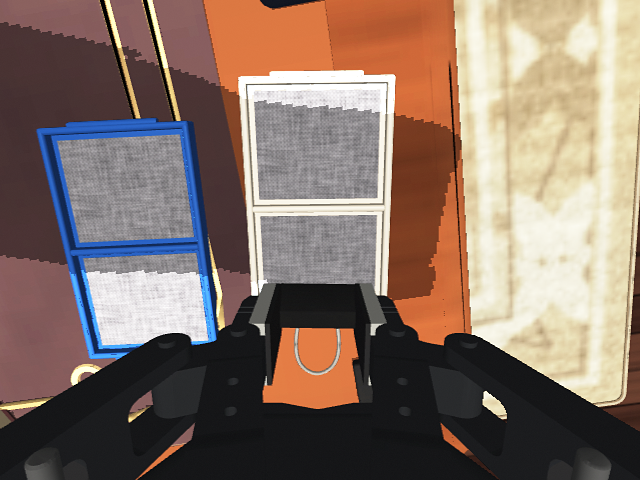

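The clip is held cleanly. In view, the white tray's far corners are at (240,77) and (394,76), with the divider ends near (247,209) and (389,207). The blue corners are (38,130), (191,123), (216,342) and (90,358).

```bash
python3 - <<'E'
from h import *
o=np.load('pics/w2.npy',allow_pickle=True).item();T=camT(o);P=lambda u,v:ray(o['d'],T,u,v,13)
a,b,c,e=P(240,77),P(394,76),P(246,209),P(390,207)
print('white far',a,b,'div',c,e,'centre',(c+e)/2,'yaw',np.degrees(np.arctan2(*(b-a)[1::-1])))
q=[P(*p) for p in[(38,130),(191,123),(216,342),(90,358)]];print('blue',np.mean(q,0),np.linalg.norm(q[0]-q[1]),np.linalg.norm(q[1]-q[2]),np.degrees(np.arctan2(*(q[1]-q[0])[1::-1])))
w=(c+e)/2
for yl in(35,-35):
  for n,m,t in(('w',w,-7.5),('b',np.mean(q,0),-6)):
    print(n,yl,m[0]-np.sin(np.radians(t))*yl,m[1]+np.cos(np.radians(t))*yl)
E
```

```text
white far [507.60954718 -58.81424588  13.        ] [588.03032628 -70.6587431   13.        ] div [ 496.58137557 -128.50905109   13.        ] [ 578.81236381 -139.9791343    13.        ] centre [ 537.69686969 -134.24409269   13.        ] yaw -8.378377031146616
blue [ 427.00303345 -141.01237032   13.        ] 83.92623013222932 133.10368235450417 -6.237458334741891
w 35 542.2652864210813 -99.54352254580007
b 35 430.66152966056495 -106.20410397763322
w -35 533.1284529656778 -168.9446628419668
b -35 423.34453723182924 -175.82063665341235
```

step_arm(steps=[[[0,0,30,0,0,0,0.2],[0,0,55,0,0,0,0.2],[0,0,66,0,0,0,0.2],[0,0,71.5,0,0,0,0.2],[0,0,71.5,0,0,0,0.2],[0,0,71.5,0,0,0,0.42],[0,0,71.5,0,0,0,0.42],[0,0,71.5,0,0,0,0.42],[0,0,60,0,0,0,0.42],[0,0,30,0,0,0,0.42],[0,0,-10,0,0,0,0.42],[0,0,-40,0,0,0,0.6]]])

```text
time: 4.03
position: [532.8, -162.1, 126.8]
orientation: [3.141, 0.0, 1.414]
force: [1.2, -1.2, 0.1]
opening: 0.545
finger_force: 0.0
```

```bash
python3 - <<'E'
from h import *
d,s=snap('wrist','w3.png');go(362.5,-340.5,130,81,s)
E
```

```text
shift [-202.7 -140.5   -3.3] wz 0.0
```

View pics/w3.png

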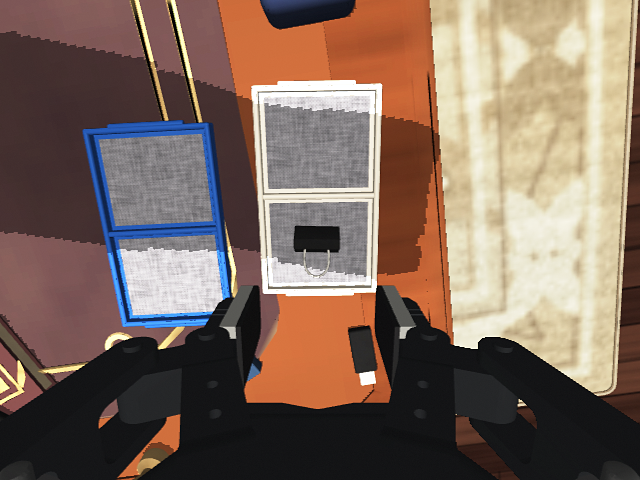

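The clip lies flat in the white tray's near compartment. Next is the stamp.

step_arm(steps=[[[-30,-20,-3,0,0,0,0.65],[-60,-41,-3,0,0,0,0.65],[-92,-64,-3,0,0,0,0.65],[-125,-87,-3,0,0,0,0.65],[-155,-108,-3,0,0,0,0.65],[-185,-128,-3,0,0,0,0.65],[-203,-140.5,-3,0,0,0,0.65],[-203,-140.5,30,0,0,0,0.65],[-203,-140.5,65,0,0,0,0.65],[-203,-140.5,90,0,0,0,0.65],[-203,-140.5,103,0,0,0,0.65],[-203,-140.5,103,0,0,0,0.5]]])

```text
time: 5.08
position: [360.7, -339.4, 18.8]
orientation: [-3.138, -0.003, 1.414]
force: [-0.2, -0.4, 0.6]
opening: 0.519
finger_force: 0.0
```

step_arm(steps=[[[0,0,0,0,0,0,0.3],[0,0,0,0,0,0,0.1],[0,0,0,0,0,0,0.1],[0,0,0,0,0,0,0.1],[0,0,0,0,0,0,0.1]]])

```text
time: 5.5
position: [362.8, -340.8, 22.1]
orientation: [3.14, 0.001, 1.415]
force: [0.7, -0.1, -1.5]
opening: 0.295
finger_force: 58.8
```

```bash
python3 - <<'E'
from h import *
d,s=snap('wrist','w4.png');go(541,-105,110,81,s)
im=d['img'][:,:,::-1];im2=arm.get_image('scene')['img'][:,:,::-1]
cv2.imwrite('pics/w4b.png',cv2.resize(np.hstack([im,im2]),(800,300),interpolation=cv2.INTER_AREA))
E
```

```text
shift [260.6 139.5 -87.9] wz 0.1
```

View pics/w4b.png

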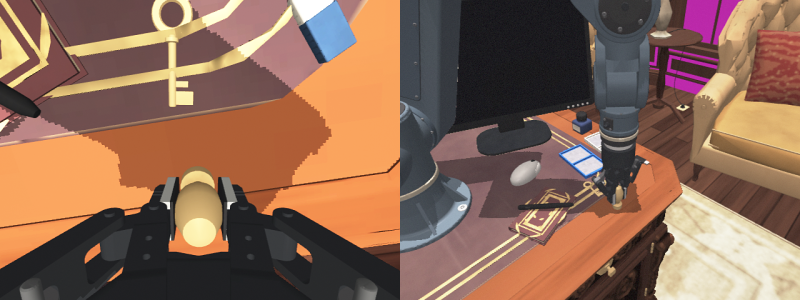

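step_arm(steps=[[[0,0,-20,0,0,0,0.1],[0,0,-50,0,0,0,0.1],[0,0,-83,0,0,0,0.1],[25,16,-83,0,0,0,0.1],[55,35,-83,0,0,0,0.1],[88,57,-83,0,0,0,0.1],[120,77,-83,0,0,0,0.1],[152,98,-83,0,0,0,0.1],[180,116,-83,0,0,0,0.1],[203,131,-83,0,0,0,0.1],[215,138.4,-83,0,0,0,0.1],[215,138.4,-83,0,0,0,0.1]]])

```text
time: 6.6
position: [534.2, -147.6, 104.2]
orientation: [3.141, -0.0, 1.418]
force: [-1.0, 0.1, -0.7]
opening: 0.296
finger_force: 59.2
```

```bash
python3 - <<'E'
from h import *
d,s=snap('top','t2.png');go(536,-112,30,81.5,s);print(s['position'],s['finger_force'])
E
```

```text
shift [35.4 -3.7 74.3] wz -0.3
[ 534.23346581 -147.60564129  104.23767814] 59.171647941693664
```

View pics/t2.png

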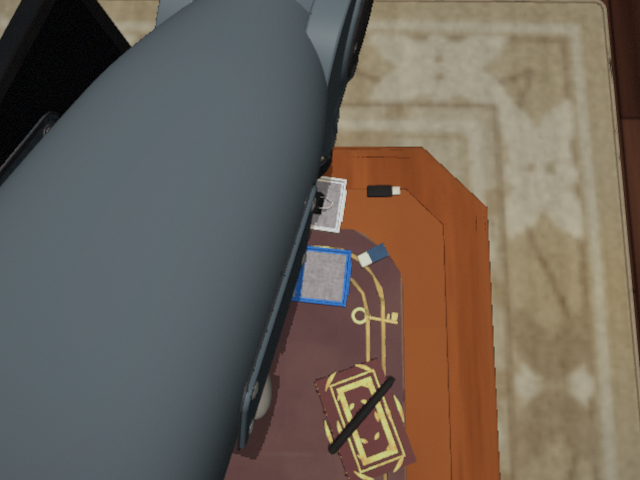

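The forearm passes well above the desk, and the clip is still in its tray. The monitor's bezel dots appear in both cameras, so I'll triangulate its corner for clearance.

```bash
python3 - <<'E'
from h import *
t=np.load('pics/top.npy',allow_pickle=True).item()['d'];s=np.load('pics/scene.npy',allow_pickle=True).item()['d']
def pr(d): 
    M=np.linalg.inv(d['world_from_camera']);M=np.diag([1,-1,-1,1])@M
    return np.array([[d['fx'],0,d['cx']],[0,d['fy'],d['cy']],[0,0,1]])@M[:3]
for a,b in(((185,143),(312,165)),((163,188),(272,168))):
    X=cv2.triangulatePoints(pr(t),pr(s),np.float64(a).reshape(2,1),np.float64(b).reshape(2,1));X=(X[:3]/X[3]).ravel();print(X)
    h=pr(t)@np.r_[X,1];print(h[:2]/h[2])
E
```

```text
[610.36682763  19.43756719  74.80534053]
[189.06343636 137.73368066]
[533.65115344  47.95253205  87.82630199]
[164.02789718 186.56495462]
```

The monitor's corner is near (613,18), well clear. Lowering the stamp.

step_arm(steps=[[[12,-1,0,0,0,0,0.1],[26,-3,5,0,0,0,0.1],[35.4,-3.7,20,0,0,0,0.1],[35.4,-3.7,42,0,0,0,0.1],[35.4,-3.7,60,0,0,0,0.1],[35.4,-3.7,69,0,0,0,0.1],[35.4,-3.7,73,0,0,0,0.1],[35.4,-3.7,74.7,0,0,0,0.1],[35.4,-3.7,74.7,0,0,0,0.1],[35.4,-3.7,74.7,0,0,0,0.1]]])

```text
time: 7.48
position: [534.8, -114.5, 30.4]
orientation: [3.14, 0.0, 1.414]
force: [0.1, 0.3, -0.6]
opening: 0.294
finger_force: 59.2
```

step_arm(steps=[[[0,0,1,0,0,0,0.1],[0,0,1,0,0,0,0.1],[0,0,1,0,0,0,0.36],[0,0,1,0,0,0,0.5],[0,0,1,0,0,0,0.6],[0,0,1,0,0,0,0.6],[0,0,-20,0,0,0,0.6],[0,0,-55,0,0,0,0.6],[0,0,-90,0,0,0,0.6],[0,0,-90,0,0,0,0.6]]])

```text
time: 8.32
position: [537.6, -114.7, 125.8]
orientation: [3.133, 0.0, 1.415]
force: [1.2, -1.0, -0.3]
opening: 0.601
finger_force: 0.0
```

```bash
python3 - <<'E'
from h import *
d,s=snap('wrist','w5.png');print(s['position']);go(553.5,-268,105,90,s)
E
```

```text
[ 537.55540162 -114.74784991  125.81234454]
shift [-148.9   39.4   21.2] wz -8.9
```

View pics/w5.png

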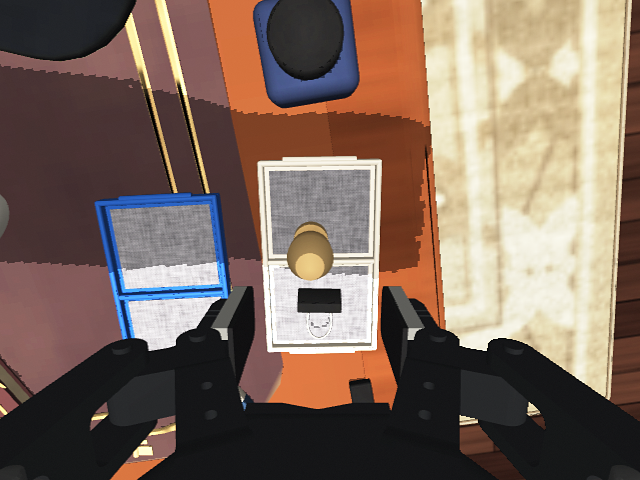

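The stamp stands upright in the far compartment and the clip is undisturbed. On to the memory stick.

step_arm(steps=[[[-30,8,0,0,0,-3,0.45],[-65,17,0,0,0,-6,0.45],[-100,27,0,0,0,-9,0.45],[-130,35,10,0,0,-9,0.45],[-148.5,39.4,35,0,0,-9,0.45],[-148.5,39.4,70,0,0,-9,0.45],[-148.5,39.4,98,0,0,-9,0.45],[-148.5,39.4,113,0,0,-9,0.45],[-148.5,39.4,120,0,0,-9,0.45],[-148.5,39.4,122,0,0,-9,0.45],[-148.5,39.4,122,0,0,-9,0.45],[-148.5,39.4,122,0,0,-9,0.2]]])

```text
time: 9.37
position: [550.8, -266.9, -0.3]
orientation: [3.139, 0.0, 1.572]
force: [-5.3, 0.9, 21.2]
opening: 0.33
finger_force: 8.9
```

step_arm(steps=[[[0,0,0,0,0,0,0.1],[0,0,0,0,0,0,0.05],[0,0,0,0,0,0,0.05],[0,0,0,0,0,0,0.05],[0,0,0,0,0,0,0.05]]])

```text
time: 9.78
position: [552.0, -267.6, 0.4]
orientation: [3.137, 0.002, 1.572]
force: [-1.7, 2.2, 25.1]
opening: 0.19
finger_force: 63.8
```

```bash
python3 - <<'E'
from h import *
s=arm.state();print(s['position']);go(430,-108,95,84,s)
E
```

```text
[ 5.52021195e+02 -2.67620513e+02  4.35914838e-01]
shift [ 159.6 -121.4  -95.4] wz 6.1
```

step_arm(steps=[[[0,0,-20,0,0,0,0.05],[0,0,-60,0,0,0,0.05],[20,-15,-95,0,0,3,0.05],[50,-38,-95,0,0,6,0.05],[80,-60,-95,0,0,6,0.05],[110,-84,-95,0,0,6,0.05],[138,-105,-95,0,0,6,0.05],[155,-118,-95,0,0,6,0.05],[161,-121.5,-95,0,0,6,0.05],[161,-121.5,-95,0,0,6,0.05],[161,-121.5,-95,0,0,6,0.05]]])

```text
time: 10.7
position: [429.5, -106.3, 92.8]
orientation: [3.14, 0.0, 1.468]
force: [0.7, -0.5, -0.3]
opening: 0.185
finger_force: 59.5
```

```bash
python3 - <<'E'
from h import *
d,s=snap('wrist','w6.png');print(s['position'],s['finger_force']);go(429.5,-106.5,8.5,84,s)
E
```

```text
[ 429.52087736 -106.33931487   92.81962706] 59.518359303474426
shift [-0.1 -0.1 84.3] wz 0.1
```

View pics/w6.png

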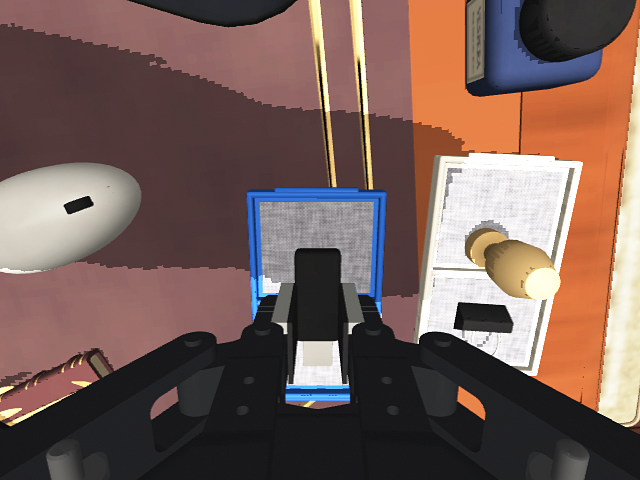

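The stick is held straight over the blue tray's far compartment, and the stamp and clip are in place.

step_arm(steps=[[[0,0,30,0,0,0,0.05],[0,0,58,0,0,0,0.05],[0,0,74,0,0,0,0.05],[0,0,81,0,0,0,0.05],[0,0,83.5,0,0,0,0.05],[0,0,83.5,0,0,0,0.05],[0,0,83.5,0,0,0,0.35],[0,0,83.5,0,0,0,0.35],[0,0,70,0,0,0,0.35],[0,0,40,0,0,0,0.35],[0,0,5,0,0,0,0.35],[0,0,5,0,0,0,0.45]]])

```text
time: 11.75
position: [432.0, -106.9, 93.6]
orientation: [3.133, 0.001, 1.467]
force: [1.4, 0.2, 0.8]
opening: 0.448
finger_force: 0.0
```

```bash
python3 - <<'E'
from h import *
s=arm.state();print(s['position']);go(452,-250,90,120,s)
E
```

```text
[ 432.00553424 -106.86477664   93.64353293]
shift [-140.3   34.7    4.1] wz -35.9
```

step_arm(steps=[[[-30,8,0,0,0,-7,0.5],[-62,17,0,0,0,-14,0.5],[-95,26,0,0,0,-21,0.5],[-125,34,10,0,0,-28,0.5],[-140.4,37.4,20,0,0,-35,0.5],[-140.4,37.4,28,0,0,-36,0.5],[-140.4,37.4,28,0,0,-36,0.5],[-140.4,37.4,28,0,0,-36,0.5]]])

```text
time: 12.42
position: [450.7, -248.8, 59.7]
orientation: [-3.141, -0.001, 2.092]
force: [0.5, 0.2, -0.2]
opening: 0.501
finger_force: 0.0
```

```bash
python3 - <<'E'
from h import *
d,s=snap('wrist','w7.png');print(s['position'],s['orientation']);go(452,-250,4,120,s)
E
```

```text
[ 450.70674224 -248.80032334   59.72256757] [-3.14134579e+00 -1.02894053e-03  2.09232286e+00]
shift [-1.7  0.5 55.7] wz -0.1
```

View pics/w7.png

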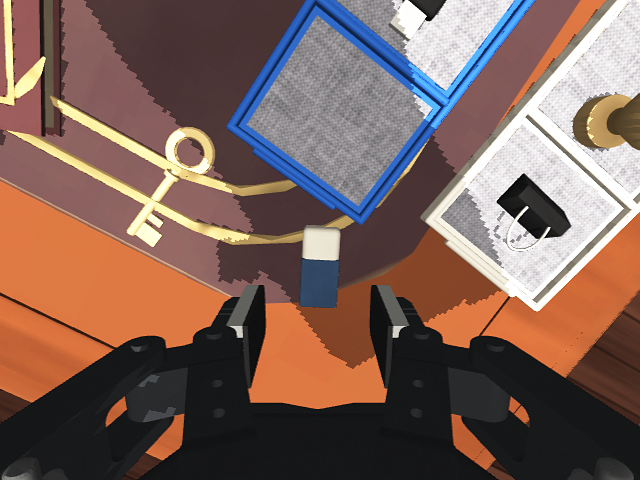

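The eraser (320,267) is centred and parallel between the fingers. Descending to grasp.

step_arm(steps=[[[-1.7,0.5,25,0,0,0,0.5],[-1.7,0.5,43,0,0,0,0.5],[-1.7,0.5,52,0,0,0,0.5],[-1.7,0.5,55,0,0,0,0.5],[-1.7,0.5,55,0,0,0,0.5],[-1.7,0.5,55,0,0,0,0.2],[-1.7,0.5,55,0,0,0,0.05],[-1.7,0.5,55,0,0,0,0.05],[-1.7,0.5,55,0,0,0,0.05],[-1.7,0.5,55,0,0,0,0.05]]])

```text
time: 13.3
position: [453.2, -250.9, 5.9]
orientation: [3.14, 0.001, 2.095]
force: [0.1, 1.3, 4.9]
opening: 0.22
finger_force: 58.8
```

```bash
python3 - <<'E'
from h import *
s=arm.state();go(422,-175.5,75,84,s)
E
```

```text
shift [ 80.8  10.8 -69.2] wz 36.0
```

step_arm(steps=[[[0,0,-20,0,0,0,0.05],[0,0,-50,0,0,5,0.05],[20,3,-69,0,0,12,0.05],[45,6,-69,0,0,19,0.05],[68,9,-69,0,0,26,0.05],[80.8,10.8,-69,0,0,33,0.05],[80.8,10.8,-69,0,0,36,0.05],[80.8,10.8,-69,0,0,36,0.05],[80.8,10.8,-69,0,0,36,0.05]]])

```text
time: 14.05
position: [422.0, -175.6, 74.4]
orientation: [3.14, 0.0, 1.469]
force: [-0.3, 0.3, -0.5]
opening: 0.215
finger_force: 58.9
```

```bash
python3 - <<'E'
from h import *
d,s=snap('wrist','w8.png');print(s['position']);go(423,-175.5,13.5,84,s)
E
```

```text
[ 421.96666365 -175.61327498   74.41858969]
shift [ 0.2  0.9 60.9] wz 0.2
```

View pics/w8.png

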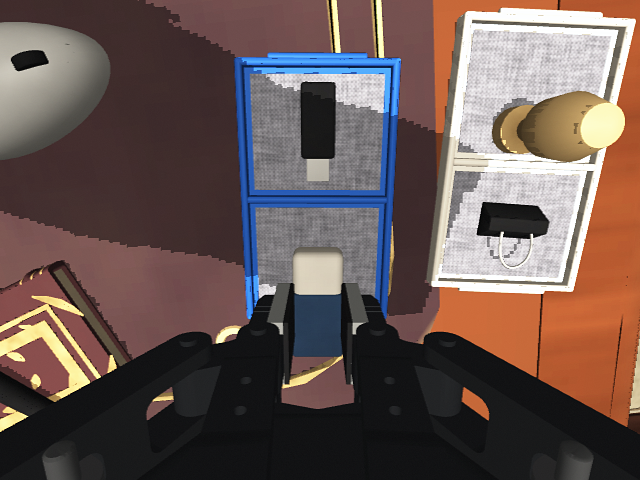

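The stick lies flat in the far blue compartment, and the eraser is aligned over the near one. Lowering and releasing.

step_arm(steps=[[[0,1,25,0,0,0,0.05],[0,1,45,0,0,0,0.05],[0,1,56,0,0,0,0.05],[0,1,60.5,0,0,0,0.05],[0,1,60.5,0,0,0,0.05],[0,1,60.5,0,0,0,0.35],[0,1,60.5,0,0,0,0.35],[0,1,50,0,0,0,0.35],[0,1,20,0,0,0,0.35],[0,1,-20,0,0,0,0.4],[-20,1,-60,0,0,0,0.4],[-50,1,-90,0,0,0,0.4]]])

```text
time: 15.1
position: [417.8, -222.1, 164.1]
orientation: [3.14, 0.0, 1.47]
force: [1.2, -1.7, 0.1]
opening: 0.4
finger_force: 0.0
```

step_arm(steps=[[[-20,0,0,0,0,0,0.4],[-20,0,0,0,0,0,0.4],[-20,0,0,0,0,0,0.4]]])

```text
time: 15.35
position: [415.4, -243.6, 161.4]
orientation: [3.141, 0.0, 1.465]
force: [-0.2, 0.0, 0.0]
opening: 0.401
finger_force: 0.0
```

```bash
python3 - <<'E'
from h import *
d,s=snap('wrist','w9.png')
E
```

```text
(no output)
```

View pics/w9.png

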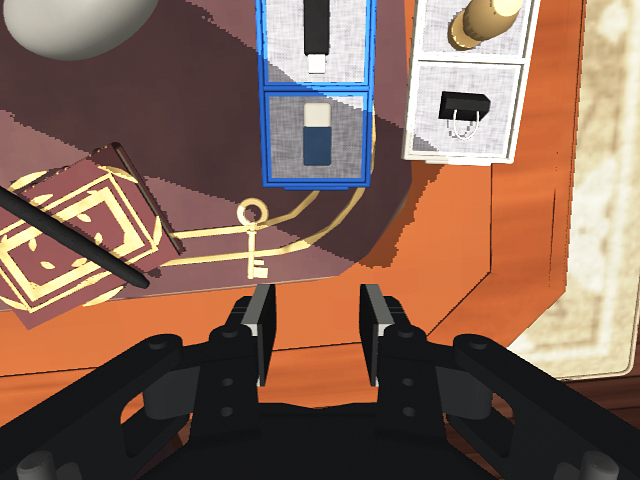

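All four items are in their own compartments: eraser (317,134), stick (317,40), clip (464,105) and the upright stamp (483,22). The key is where it was.

```bash
python3 -c "
from cell import arm
print(arm.hand_in())"
```

```text
the job is handed in; nothing more can be done
None
```

Both kits are made up and handed in at about 15 s: clip and upright stamp in the white tray, memory stick and eraser in the blue tray, one per compartment, with the key and ink bottle left alone.

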